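# Assemble the filter holder

## Task

Assemble the filter holder: on the upright steel socket of the filter base put first the steel support disc, then on it the white ring, then the steel funnel cup, and last the knobbed lid on the funnel, each one upright and fully seated in or over the part below it. Set every part down rather than dropping it, leave the bottles, petri dish and timer where they are, and let go of everything at the end.

Things in the scene. Friction and masses are not known exactly. Their poses are not given: they have to be found in the camera images.
- holder: Filter base, fixed: aluminium block 100 x 100 x 25 mm with a steel socket (short upright tube) mid-top, 54 mm outside diameter, rim 55 mm above the bench, bore 44 mm diameter and 12 mm deep. Brass hose stub 30 mm long on its +x side. Origin at the centre of the block's underside, on the socket's axis; z up. Stands rear left or rear right.
- disc: Steel support disc, 26 mm high in all: a foot 34 mm diameter and 8 mm high (lower edge tapered), then a flange 56 mm diameter and 12 mm thick (8 to 20 mm above the origin), then a dotted boss 34 mm diameter, 6 mm high. Foot goes into the socket's bore, flange rests on the rim (origin then 47 mm above the holder's origin). 0.12 kg. Origin: centre of underside, z up along its axis; starts upright.
- ring: White plastic ring, 56 mm outside and 44 mm inside diameter, 16 mm high, same at both faces. It goes over the disc's boss and rests on the disc's flange (origin then 20 mm above the disc's origin). 0.07 kg. Origin: centre of underside, z up along its axis; starts upright.
- funnel: Steel funnel: a straight open cup 60 mm outside and 52 mm inside diameter, 80 mm high, on a foot 34 mm diameter and 8 mm high (lower edge tapered); 88 mm high in all. The foot goes down into the ring and the cup's bottom rests on the ring's upper face (origin then 8 mm above the ring's origin). About 0.16 kg (0.11 to 0.21). Origin: centre of underside, z up along its axis; starts upright.
- lid: Steel lid: a plug 42 mm diameter and 6 mm high below (lower edge tapered), a plate 66 mm diameter (6 to 12 mm above the origin) and on it a black knob 22 mm diameter, from 12 to 40 mm above the origin. The plug goes into the funnel's mouth and the plate rests on its rim (origin then 82 mm above the funnel's origin). 0.11 kg. Origin: centre of underside, z up along its axis; starts upright.
- stirrer: Magnetic stirrer, fixed bystander: grey box 110 x 110 x 45 mm with a round white plate (96 mm diameter) on top, 51 mm high in all. Origin at the centre of its underside.
- amber: Bystander: loose amber bottle with red cap, 58 mm diameter, 115 mm high. Origin at the centre of its underside. Leave it.
- white: Bystander: loose white bottle with red cap, 50 mm diameter, 95 mm high. Origin at the centre of its underside. Leave it.
- petri: Bystander: loose pale closed petri dish, 64 mm diameter, 15 mm high, lying flat. Origin at the centre of its underside. Leave it.
- timer: Bystander: loose white laboratory timer lying flat, 44 x 50 x 16 mm, with a grey-green display. Origin at the centre of its underside. Leave it.
There are look-alikes about, which are no part of the job. What is shaped like the holder but black or red is not meant.

How it is judged:
By the outcome, as a careful person would: the job done as asked, in the order asked, and still so for the second after the job is handed in, with the robot touching nothing.
It also fails if it takes over 109 s, if anything falls off the work surface, if the arm or the gripper's body presses on something with over 40 N, if the wrist force passes 120 N, or if a joint passes its speed limit or range.

## Robot

A 7-joint arm with a two-finger parallel gripper is mounted at the origin on the work surface. World frame = base frame: x ahead of the robot, y to its left, z up, the work surface at z = 0. Lengths are in m, angles in rad, forces in N, time in s.
With the tool pointing down it reaches from about 0.4 to 0.85 m from the base axis. Payload 10.4 kg.
Tool frame: the origin (TCP) lies on the centre line of the jaws, within the pads' length; the fingertips stand 14 mm ahead of it and the grasp point (between the pads) lies 5 mm behind it; z points along the fingers, y is the line along which they close (so a half turn about z gives the same grasp; the last joint's range is limited). The gripper opens to 87 mm and grips with 3 to 60 N. Pads are 19 mm wide; open, the fingers measure 117 mm over their backs; the gripper's body (75 mm by 190 mm) begins 51 mm behind the grasp point.
Start: joints at [-1.21, 0.332, -0.065, 1.46, 0.022, 1.35, -0.088], TCP at [0.234, 0.58, 0.237] pointing down, gripper open.
Joint ranges: [-2.6, 2.6], [-0.5, 2.12], [-1.47, 1.34], [0.16, 2.42], [-1.27, 4.41], [0.06, 2.06], [-2.6, 2.6]. Speed limits (rad/s): [2.22, 2.22, 2.79, 2.79, 3.14, 3.14, 3.14].

## Interface

Orientations are given as a rotation vector (axis times angle).
In Python, from cell import bot gives the robot as it stands. Calls block until the motion is done:
- bot.move_to(position, orientation): joint-space move of the TCP to a pose.
- bot.move_straight(position, attitude=None, speed=0.15): straight line of the TCP; attitude=None keeps the orientation; speed is the mean speed in m/s.
- bot.set_joints(angles): joint-space move.
- bot.move_gripper(opening): opening from 0.0 (shut) to 1.0 (fully open); the grip force is fixed at half the most; returns when the fingers have stopped.
- bot.pause(seconds).
- bot.solve_ik(position, orientation): joint angles nearest the present ones, or None.
- bot.capture(name): name is "scene" or "top"; returns a dict with "color" (384x512x3 uint8, red, green, blue), "vfov" (degrees; the focal length in pixels is half the picture's height over the tangent of half this angle, whatever the lens; pixels are square), "cx", "cy" (the principal point, pixels), "distortion" ([k1, k2, p1, p2, k3] as OpenCV has them; the pictures are not rectified), "R" (3x3) and "t" (3): a world point X has camera coordinates R X + t. Camera axes: x right, y down, z forward; pixel columns grow to the right and rows downward; lengths in m; the calibration is good to about 2 mm. A picture is of the moment at which its call begins. There is no depth.
A pose or a line that the arm cannot do raises bot.IKError and nothing moves.
- bot.sign_off(): hands the job in; it is judged then, once.
Readings, each from a call of its own:
- bot.current_time(): time.
- bot.current_qpos(): joint angles.
- bot.current_joint_velocities(): joint speeds.
- bot.current_tau(): joint torques, N m.
- bot.current_tcp_pos(): TCP position.
- bot.current_orientation(): TCP orientation.
- bot.current_contact_force(): force on the tool from outside, world axes, zero at the start.
- bot.current_torque(): the same for the moment, N m.
- bot.current_finger_gap(): opening from 0.0 (shut) to 1.0 (fully open).
- bot.current_grip_force(): force on a finger pad.
Only numpy, scipy, OpenCV 4.12 (cv2) and the standard library are available. Lean on these libraries where they do the work, as an engineer would, in place of code of your own. Each camera call takes 0.05 s, during which the arm holds its last target. There are 200 camera calls.

## Working session

There is one attempt and no reset: what is moved stays moved. The work goes in short steps, each a Python script; the robot and the scene stay as the last script left them, time stands still between calls to the robot, and variables do not carry over. Pictures are saved under pics/ and viewed, at most 14 in all, crops included, and the job is handed in when it is done.

```bash
ls; mkdir -p pics
cat > h.py <<'E'
import numpy as np, cv2
from cell import bot
def K(c):
    f=c["color"].shape[0]/2/np.tan(np.radians(c["vfov"])/2)
    return np.array([[f,0,c["cx"]],[0,f,c["cy"]],[0,0,1.]])
def toplane(c,uv,z):
    n=cv2.undistortPoints(np.array(uv,float).reshape(-1,1,2),K(c),np.array(c["distortion"],float)).reshape(-1,2)
    R=np.array(c["R"]);t=np.array(c["t"]); C=-R.T@t
    d=np.c_[n,np.ones(len(n))]@R
    return C+d*((z-C[2])/d[:,2])[:,None]
def proj(c,P):
    return cv2.projectPoints(np.array(P,float).reshape(-1,1,3),cv2.Rodrigues(np.array(c["R"],float))[0],np.array(c["t"],float),K(c),np.array(c["distortion"],float))[0].reshape(-1,2)
def save(c,n,crop=None,s=1):
    im=c["color"][:,:,::-1]
    if crop: x0,y0,x1,y1=crop; im=im[y0:y1,x0:x1]
    cv2.imwrite(f"pics/{n}.png",cv2.resize(im,None,fx=s,fy=s,interpolation=cv2.INTER_CUBIC))
E
python3 - <<'E'
from h import *
import pickle
for n in("top","scene"):
    c=bot.capture(n); pickle.dump(c,open(n+"0.pkl","wb")); save(c,n+"0",s=1.5)
    print(n,c["vfov"],c["cx"],c["cy"],c["distortion"],-np.array(c["R"]).T@c["t"],np.array(c["R"])[2])
print(bot.current_orientation(),bot.current_time(),bot.current_tcp_pos())
E
```

```text
pics
top 52.808309219063425 258.12273394958845 197.20050307327128 [-0.02670421  0.          0.          0.          0.        ] [0.38438869 0.04115895 1.29066196] [ 0.09009737  0.00479354 -0.99592143]
scene 42.882403406659165 257.30240590273877 195.28561836133494 [-0.0744038  0.         0.         0.         0.       ] [ 1.29506314 -0.60032449  0.88043909] [-0.59037214  0.49200157 -0.63983997]
[-5.99082213e-01 -3.08375876e+00  2.04234931e-03] 0.1 [0.23390572 0.57921916 0.23582589]
```

View pics/top0.png

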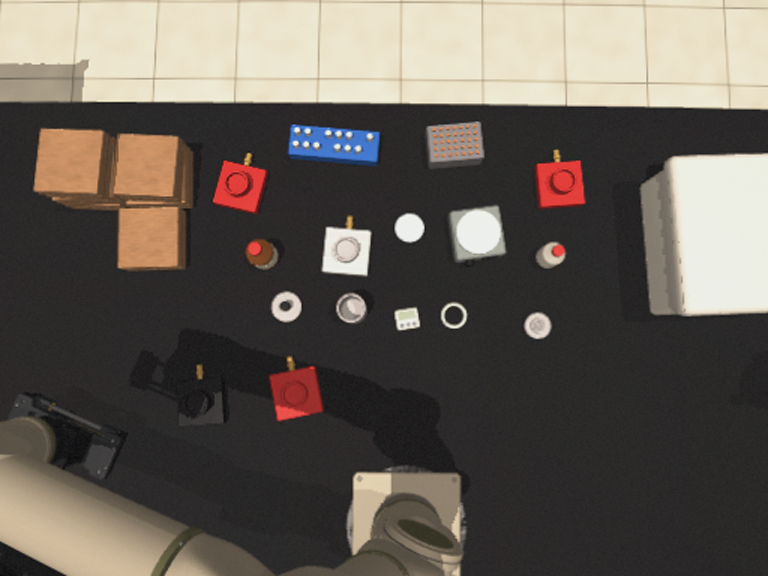

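View pics/scene0.png

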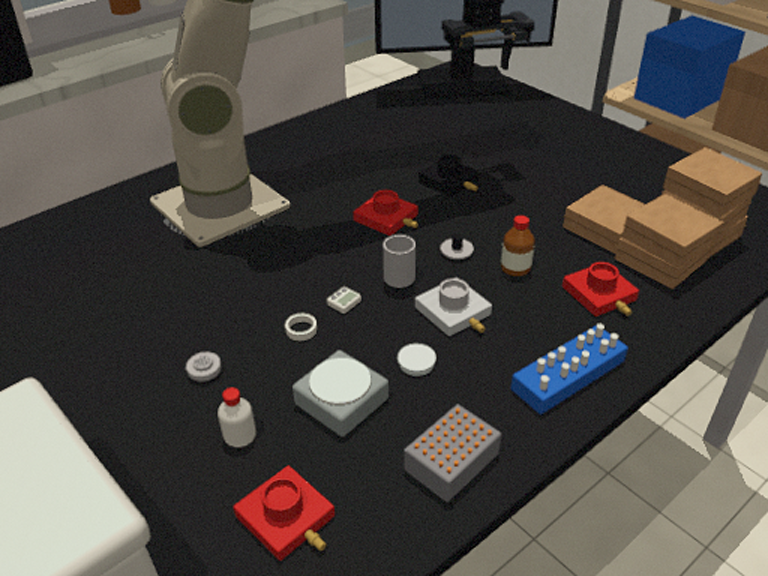

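The top view (768-wide picture) shows these candidates:
- **Holder:** the aluminium block at (347,250). Look-alikes to avoid are red at (240,185), (560,182) and (296,393), black at (202,400), and the grey stirrer at (478,235).
- **Disc:** dotted, at (537,325). Petri dish at (409,228) and stirrer plate are not it.
- **Ring:** open, at (453,316).
- **Funnel:** at (351,307).
- **Lid:** black knob, at (286,307).

Next I'll measure these in both views and check them in a close crop.

```bash
cat > meas.py <<'E'
from h import *
import pickle
# silhouette centroid (convex hull) of cylinder <-> axis point at mid height
seeds={"top":dict(disc=(537,325),ring=(453,316),funnel=(351,307),lid=(286,307),petri=(409,228),block=(347,260)),
"scene":dict(disc=(203,366),ring=(301,326),funnel=(399,262),lid=(457,248),petri=(417,359),block=(453,305))}
zm=dict(disc=.014,ring=.008,funnel=.048,lid=.009,petri=.0075,block=.02)
if __name__=="__main__":
  for n in seeds:
    c=pickle.load(open(n+"0.pkl","rb")); im=c["color"]; hsv=cv2.cvtColor(im,cv2.COLOR_RGB2HSV)
    m=((im.min(2)>60)).astype(np.uint8)
    k,lab,st,_=cv2.connectedComponentsWithStats(m)
    for o,s in seeds[n].items():
        s=np.array(s)/1.5
        yy,xx=np.nonzero(lab); d=(xx-s[0])**2+(yy-s[1])**2
        j=lab[yy[d.argmin()],xx[d.argmin()]]
        if o in("ring","lid","funnel","disc"):  # largest comp within 12 px
            ls=np.unique(lab[yy[d<144],xx[d<144]]); j=max(ls,key=lambda l:st[l,4])
        ct=cv2.findContours((lab==j).astype(np.uint8),0,1)[0]; h=cv2.convexHull(np.vstack(ct))
        M=cv2.moments(h); u=(M["m10"]/M["m00"],M["m01"]/M["m00"])
        P=toplane(c,[u],zm[o])[0]; rr=toplane(c,h[:,0],zm[o])
        print(n,o,st[j],np.round(u,1),P.round(4),"extent",np.ptp(rr[:,:2],axis=0).round(3))
E
python3 meas.py
python3 - <<'E'
from h import *
import pickle
a=pickle.load(open("top0.pkl","rb"));b=pickle.load(open("scene0.pkl","rb"))
A=a["color"][130:230,170:380];B=b["color"][140:270,110:350]
A=cv2.resize(A,None,fx=3.5,fy=3.5);B=cv2.resize(B,(735,398)); A=cv2.resize(A,(735,200*735//420*1))[:350]
cv2.imwrite("pics/crop1.png",np.vstack([cv2.resize(A,(735,200)) if 0 else cv2.resize(a["color"][140:200,190:370],(735,245)),B[:350]])[:,:,::-1])
E
```

```text
top disc [349 208  19  18 271] [358.1 216.6] [ 0.439  -0.2835  0.014 ] extent [0.056 0.06 ]
top ring [294 201  18  18 152] [302.4 209.8] [ 0.46  -0.1    0.008] extent [0.057 0.057]
top funnel [224 195  21  21 341] [233.9 205.1] [0.4704 0.125  0.048 ] extent [0.065 0.065]
top lid [180 194  21  21 318] [190.3 204. ] [0.4752 0.2729 0.009 ] extent [0.067 0.067]
top petri [263 142  20  20 327] [272.5 151.4] [6.559e-01 6.000e-04 7.500e-03] extent [0.065 0.064]
top block [ 214  144   34   41 1005] [230.7 165.3] [0.6049 0.1395 0.02  ] extent [0.134 0.109]
scene disc [123 234  24  20 374] [135.1 243.5] [ 0.4384 -0.286   0.014 ] extent [0.07 0.06]
scene ring [189 208  22  19 280] [200.  217.1] [ 0.4591 -0.1029  0.008 ] extent [0.072 0.064]
scene funnel [255 156  22  36 699] [265.7 173.2] [0.4685 0.1204 0.048 ] extent [0.138 0.127]
scene lid [293 159  23  14 214] [304.1 165.3] [0.4762 0.2669 0.009 ] extent [0.07  0.071]
scene petri [264 228  27  23 468] [277.4 238.9] [ 0.6537 -0.0021  0.0075] extent [0.073 0.073]
scene block [ 276  184   52   40 1255] [302.3 203.9] [0.6085 0.1292 0.02  ] extent [0.139 0.127]
```

View pics/crop1.png

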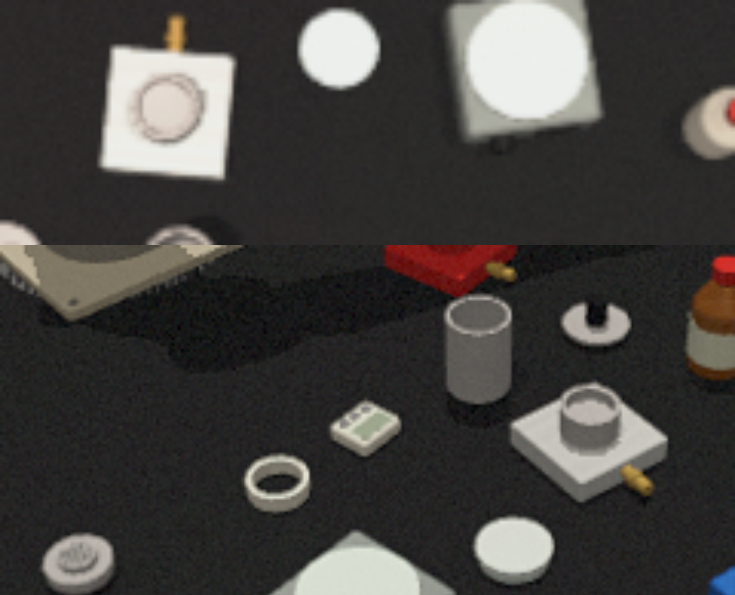

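The crops agree with the choice: the aluminium holder socket is at top-view (168,107) in the crop, and the disc has its dots. The ring is open, the funnel is a cup and the lid has a black knob. Next I'll locate the socket in both views and check reach.

Run:
```python
from h import *
import pickle
a=pickle.load(open("top0.pkl","rb"));b=pickle.load(open("scene0.pkl","rb"))
print("rim",toplane(a,[(231.6,165.7)],.055),toplane(b,[(302.65,191.3)],.055))
print("blk",toplane(a,[(231.0,167.5)],.025),toplane(b,[(302.2,201.6)],.025))
# base plate / two-view triangulation of ring, disc, funnel, lid centres
U={"disc":((358.1,216.6),(135.1,243.5)),"ring":((302.4,209.8),(200,217.1)),"funnel":((233.9,205.1),(265.7,173.2)),"lid":((190.3,204),(304.1,165.3)),"petri":((272.5,151.4),(277.4,238.9)),"rim":((231.6,165.7),(302.65,191.3))}
for o,(p,q) in U.items():
    P=[np.c_[c["R"],c["t"]] for c in(a,b)]
    n=[cv2.undistortPoints(np.array([[x]],float),K(c),np.array(c["distortion"],float)).reshape(2,1) for x,c in((p,a),(q,b))]
    X=cv2.triangulatePoints(*P,*n).ravel(); print(o,(X[:3]/X[3]).round(4))
for s in(1,-1):
  for rv in ([np.pi,0,0],[0,np.pi,0]):
    pass
for rv in ([np.pi,0,0],[0,np.pi,0]):
  for p in([.439,-.285,.017],[.439,-.285,.25],[.46,-.1,.017],[.47,.123,.065],[.475,.27,.03],[.607,.137,.05],[.607,.137,.25],[.607,.137,.3]):
    q=bot.solve_ik(p,rv); print(rv,p,None if q is None else np.round(q,2))
```

```text
rim [[0.59756841 0.13397785 0.055     ]] [[0.60019411 0.13609992 0.055     ]]
blk [[0.59669441 0.13811518 0.025     ]] [[0.60543013 0.13129647 0.025     ]]
disc [ 0.4384 -0.2848  0.0132]
ring [ 0.4592 -0.1013  0.0074]
funnel [0.4691 0.1231 0.0474]
lid [0.4742 0.2717 0.006 ]
petri [ 0.6548 -0.0008  0.0076]
rim [0.5988 0.1353 0.0542]
[3.141592653589793, 0, 0] [0.439, -0.285, 0.017] [-0.19  0.46  0.8   1.98 -0.43  0.88 -0.73]
[3.141592653589793, 0, 0] [0.439, -0.285, 0.25] [-0.37  0.11  0.94  1.75 -0.1   1.33 -0.98]
[3.141592653589793, 0, 0] [0.46, -0.1, 0.017] [-0.6   0.33  0.81  2.11 -0.33  0.82 -1.16]
[3.141592653589793, 0, 0] [0.47, 0.123, 0.065] [-0.8   0.22  0.49  2.03 -0.13  0.92 -1.81]
[3.141592653589793, 0, 0] [0.475, 0.27, 0.03] [-0.97  0.4   0.43  1.9  -0.21  0.89 -2.  ]
[3.141592653589793, 0, 0] [0.607, 0.137, 0.05] [-0.69  0.53  0.51  1.68 -0.3   1.   -1.65]
[3.141592653589793, 0, 0] [0.607, 0.137, 0.25] [-0.72  0.35  0.56  1.48 -0.18  1.37 -1.73]
[3.141592653589793, 0, 0] [0.607, 0.137, 0.3] [-0.72  0.33  0.56  1.39 -0.17  1.47 -1.74]
[0, 3.141592653589793, 0] [0.439, -0.285, 0.017] [-0.28  0.51  0.92  1.98 -0.52  0.9   2.49]
[0, 3.141592653589793, 0] [0.439, -0.285, 0.25] [ 0.73  0.12 -0.27  1.7   0.03  1.33  2.03]
[0, 3.141592653589793, 0] [0.46, -0.1, 0.017] [-0.49  0.3   0.68  2.1  -0.26  0.82  1.92]
[0, 3.141592653589793, 0] [0.47, 0.123, 0.065] [-0.63  0.21  0.3   2.02 -0.08  0.92  1.29]
[0, 3.141592653589793, 0] [0.475, 0.27, 0.03] [-0.69  0.37  0.11  1.88 -0.05  0.89  1.01]
[0, 3.141592653589793, 0] [0.607, 0.137, 0.05] [-0.51  0.5   0.28  1.67 -0.16  0.99  1.39]
[0, 3.141592653589793, 0] [0.607, 0.137, 0.25] [-0.55  0.32  0.32  1.47 -0.1   1.37  1.35]
[0, 3.141592653589793, 0] [0.607, 0.137, 0.3] [-0.55  0.31  0.33  1.39 -0.1   1.47  1.35]
```

```bash
cat >> h.py <<'E'
RV=[np.pi,0,0]
def st(tag):
    print(tag,"t=%.1f"%bot.current_time(),np.round(bot.current_tcp_pos(),4),"F",np.round(bot.current_contact_force(),1),"gap %.3f grip %.1f"%(bot.current_finger_gap(),bot.current_grip_force()))
def pick(x,y,z,hi=.2):
    bot.move_to([x,y,hi],RV); st("above")
    bot.move_straight([x,y,z],speed=.12); st("down")
    bot.move_gripper(0.); st("grip")
    bot.move_straight([x,y,hi],speed=.15); bot.pause(.2); st("lift")
def lower(x,y,z0,zmin,df=4.):
    bot.move_straight([x,y,z0],speed=.1); bot.pause(.3)
    f0=bot.current_contact_force()[2]; z=z0
    while z>zmin:
        z-=.001; bot.move_straight([x,y,z],speed=.02)
        if bot.current_contact_force()[2]-f0>df: break
    st("contact cmd %.4f f0 %.1f"%(z,f0))
E
python3 - <<'E'
from h import *
import pickle
bot.move_to([.4,.3,.3],RV)
st("via")
pick(.4385,-.2848,.017)
bot.move_to([.600,.135,.20],RV); bot.move_straight([.600,.135,.115]); bot.pause(.3); st("over")
for n in("top","scene"):
    c=bot.capture(n); pickle.dump(c,open(n+"1.pkl","wb"))
    u=proj(c,[.6,.135,.08])[0].astype(int); save(c,n+"1",(u[0]-50,u[1]-40,u[0]+50,u[1]+40),6)
    print(u)
E
```

```text
via t=2.0 [0.3997 0.3004 0.2999] F [-0.1  0.1  0.6] gap 0.996 grip 0.0
above t=4.1 [ 0.4392 -0.2838  0.2001] F [ 0.1 -0.   0.7] gap 1.003 grip 0.0
down t=5.8 [ 0.4389 -0.285   0.0176] F [ 0.  -0.5 -1. ] gap 0.995 grip 0.0
grip t=6.5 [ 0.4385 -0.2848  0.017 ] F [-0.7  0.6  1.1] gap 0.629 grip 30.0
lift t=8.0 [ 0.4383 -0.2847  0.1994] F [ 0.2 -0.1 -0.6] gap 0.635 grip 30.0
over t=10.7 [0.6004 0.1351 0.1158] F [-0.1  0.2 -1.7] gap 0.632 grip 30.0
[230 163]
[302 184]
```

View pics/scene1.png

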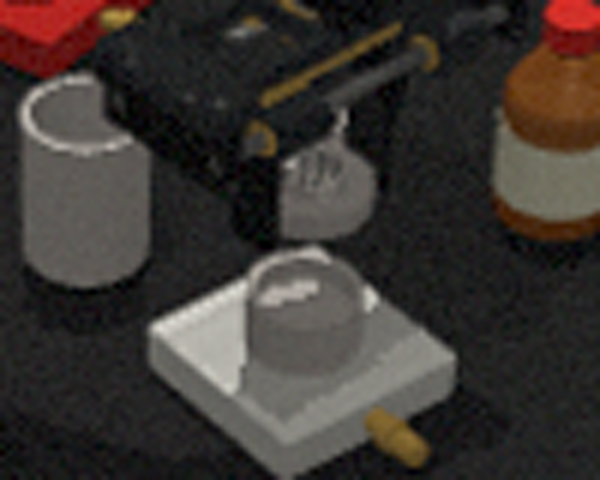

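The scene crop shows the disc held above the socket. The flange's right edge is at crop (377,185). The socket's left and right edges are at (246,300) and (368,300), and the flange's lowest point is about (318,242). I'll compare these with predictions.

Run:
```python
from h import *
import pickle
c=pickle.load(open("scene1.pkl","rb"));th=np.linspace(0,6.283,200)
def ext(x,y,z,r):
    p=(proj(c,np.c_[x+r*np.cos(th),y+r*np.sin(th),0*th+z])-[252,144])*6+2.5
    return "L %.0f R %.0f top %.0f bot %.0f"%(p[:,0].min(),p[:,0].max(),p[:,1].min(),p[:,1].max())
x,y,z=bot.current_tcp_pos()
print("flange top",ext(x,y,z+.003,.028)); print("flange bot",ext(x,y,z-.009,.028))
for X,Y in((.6,.135),(.6,.13),(.605,.135)):
    print(X,Y,"rim",ext(X,Y,.055,.027),"sockbase",ext(X,Y,.025,.027))
```

```text
flange top L 246 R 377 top 135 bot 213
flange bot L 245 R 375 top 157 bot 235
0.6 0.135 rim L 243 R 365 top 249 bot 326 sockbase L 241 R 361 top 300 bot 378
0.6 0.13 rim L 235 R 357 top 254 bot 331 sockbase L 233 R 353 top 305 bot 383
0.605 0.135 rim L 251 R 373 top 254 bot 332 sockbase L 249 R 369 top 306 bot 384
```

Predictions match to within about 1 mm, so I'll seat the disc at (0.601, 0.136).

Run:
```python
from h import *
import pickle
x,y=.601,.136
lower(x,y,.073,.062)
bot.move_gripper(1.); st("open")
bot.move_straight([x,y,.2],speed=.2)
bot.move_to([.4592,-.1013,.2],RV); st("away")
for n in("top","scene"):
    c=bot.capture(n); pickle.dump(c,open(n+"2.pkl","wb"))
    u=proj(c,[.6,.135,.06])[0].astype(int); save(c,n+"2",(u[0]-30,u[1]-30,u[0]+30,u[1]+30),6); print(n,u)
cv2.imwrite("pics/p2.png",np.hstack([cv2.imread("pics/top2.png"),cv2.imread("pics/scene2.png")]))
```

```text
contact cmd 0.0680 f0 -0.8 t=12.9 [0.6014 0.1361 0.0688] F [-3.  -0.1  7.6] gap 0.634 grip 34.5
open t=13.8 [0.601 0.136 0.068] F [ 0.3  0.4 -0.1] gap 0.997 grip 0.0
away t=15.6 [ 0.46   -0.1001  0.1999] F [ 0.4 -0.2 -0.8] gap 1.001 grip 0.0
top [231 164]
scene [302 189]
```

View pics/p2.png

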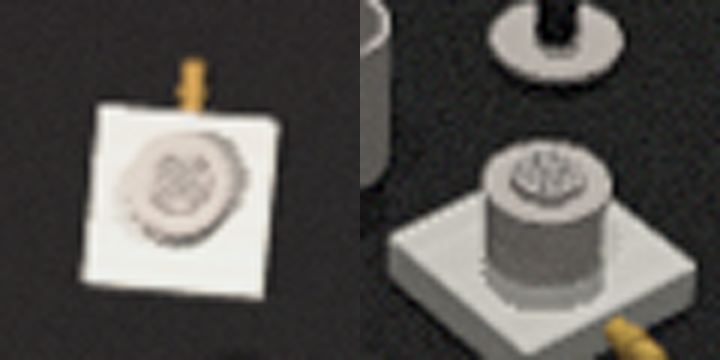

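The disc looks upright on the socket: flange ellipse in the right-hand crop spans x 122–252 and y 138–222. Contact came 4 mm early with Fx = -3, so I'll compare the flange with its predicted height.

Run:
```python
from h import *
import pickle
c=pickle.load(open("scene2.pkl","rb"));th=np.linspace(0,6.283,200)
def ext(x,y,z,r):
    p=(proj(c,np.c_[x+r*np.cos(th),y+r*np.sin(th),0*th+z])-[272,159])*6+2.5
    return "L %.0f R %.0f top %.0f bot %.0f"%(p[:,0].min(),p[:,0].max(),p[:,1].min(),p[:,1].max())
for X in(.597,.601):
  for z in(.067,.071): print(X,z,ext(X,.136,z,.028),"boss",ext(X,.136,z+.006,.017),"socket base",ext(X,.136,.025,.027))
a=pickle.load(open("top2.pkl","rb"))
print(toplane(a,[(201+(185-2.5)/6,134+(185-2.5)/6)],.073))
```

```text
0.597 0.067 L 119 R 246 top 133 bot 212 boss L 144 R 222 top 137 bot 186 socket base L 118 R 238 top 206 bot 284
0.597 0.071 L 119 R 247 top 126 bot 205 boss L 145 R 222 top 130 bot 179 socket base L 118 R 238 top 206 bot 284
0.601 0.067 L 125 R 253 top 137 bot 217 boss L 151 R 228 top 142 bot 190 socket base L 124 R 244 top 211 bot 288
0.601 0.071 L 126 R 253 top 130 bot 210 boss L 151 R 229 top 135 bot 183 socket base L 124 R 244 top 211 bot 288
[[0.59859677 0.13328183 0.073     ]]
```

The flange height matches z = 0.067, so the disc is seated, centred near (0.600, 0.1355). Next is the ring.

Run:
```python
from h import *
import pickle
pick(.4592,-.1013,.017,.2)
x,y=.600,.1355
bot.move_to([x,y,.2],RV)
lower(x,y,.094,.082,3.)
z=bot.current_tcp_pos()[2]
if z<.0865:
    bot.move_gripper(1.); st("open")
    bot.move_straight([x,y,.2],speed=.2)
    bot.move_to([.4691,.1231,.2],RV); st("away")
for n in("top","scene"):
    c=bot.capture(n); pickle.dump(c,open(n+"3.pkl","wb"))
    u=proj(c,[.6,.135,.06])[0].astype(int); save(c,n+"3",(u[0]-30,u[1]-30,u[0]+30,u[1]+30),6); print(n,u)
cv2.imwrite("pics/p3.png",np.hstack([cv2.imread("pics/top3.png"),cv2.imread("pics/scene3.png")]))
```

```text
above t=16.0 [ 0.4595 -0.1009  0.1999] F [ 0.3 -0.   0.5] gap 0.999 grip 0.0
down t=17.7 [ 0.4597 -0.1014  0.0175] F [-0.5  0.2  0.3] gap 1.002 grip 0.0
grip t=18.3 [ 0.4592 -0.1013  0.017 ] F [-0.4 -0.   0.6] gap 0.628 grip 30.0
lift t=19.9 [ 0.459  -0.1013  0.1995] F [-0.1  0.4 -0.2] gap 0.626 grip 30.0
contact cmd 0.0830 f0 -0.3 t=25.2 [0.6002 0.1355 0.084 ] F [-4.  -1.1  8.7] gap 0.624 grip 30.0
open t=26.1 [0.6    0.1355 0.083 ] F [-0.1 -0.3 -0. ] gap 0.996 grip 0.0
away t=27.4 [0.4685 0.1229 0.1992] F [-0.1 -0.5 -0. ] gap 1.006 grip 0.0
top [231 164]
scene [302 189]
```

View pics/p3.png

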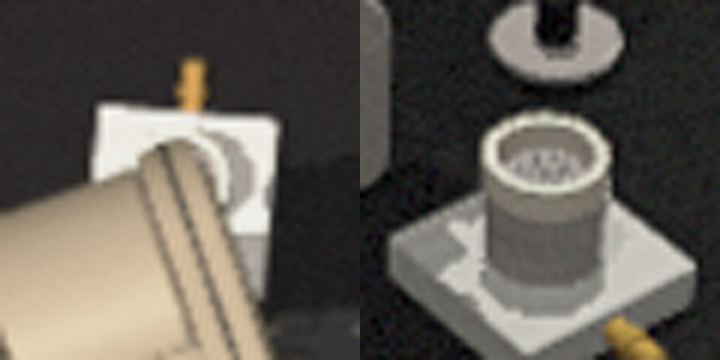

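The scene crop shows the ring square on the disc, with the boss inside it, and contact came at the expected height. Next is the funnel.

Run:
```python
from h import *
import pickle
pick(.4691,.1231,.065,.22)
x,y=.600,.1355
bot.move_to([x,y,.22],RV)
lower(x,y,.152,.1375,4.)
z=bot.current_tcp_pos()[2]
if z<.1425:
    bot.move_gripper(1.); st("open")
    bot.move_straight([x,y,.27],speed=.2)
    bot.move_to([.4742,.2717,.2],RV); st("away")
for n in("top","scene"):
    c=bot.capture(n); pickle.dump(c,open(n+"4.pkl","wb"))
    u=proj(c,[.6,.135,.09])[0].astype(int); save(c,n+"4",(u[0]-30,u[1]-30,u[0]+30,u[1]+30),6); print(n,u)
cv2.imwrite("pics/p4.png",np.hstack([cv2.imread("pics/top4.png"),cv2.imread("pics/scene4.png")]))
```

```text
above t=27.7 [0.4703 0.1233 0.2205] F [ 0.5 -0.1  0.4] gap 1.000 grip 0.0
down t=29.2 [0.4696 0.1233 0.0656] F [-0.4 -0.6 -0.3] gap 1.004 grip 0.0
grip t=29.8 [0.4692 0.123  0.0651] F [ 0.9 -0.4  2.2] gap 0.679 grip 29.9
lift t=31.2 [0.4688 0.123  0.2193] F [ 0.1 -0.2 -1.6] gap 0.682 grip 29.9
contact cmd 0.1390 f0 -1.9 t=36.1 [0.6005 0.1357 0.1402] F [-2.1 -0.8  6.3] gap 0.684 grip 29.9
open t=36.9 [0.6    0.1355 0.139 ] F [ 0.  -1.  -0.5] gap 0.996 grip 0.0
away t=38.5 [0.4752 0.2706 0.2   ] F [ 1.2 -0.5  0.9] gap 0.999 grip 0.0
top [230 163]
scene [302 181]
```

View pics/p4.png

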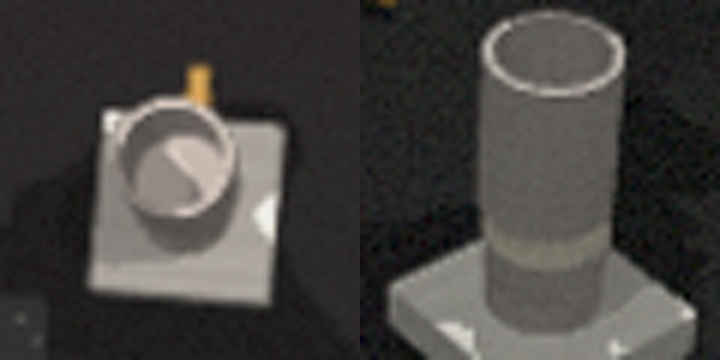

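The funnel stands upright in the ring at the expected height, with its mouth at (178,157) in the top crop and (554,53) in the scene crop. Next I'll set the lid.

Run:
```python
from h import *
import pickle
a=pickle.load(open("top4.pkl","rb"));b=pickle.load(open("scene4.pkl","rb"))
print(toplane(a,[(200+(178-2.5)/6,133+(157.5-2.5)/6)],.163),toplane(b,[(272+(194-2.5)/6,151+(53-2.5)/6)],.163))
# lid as it stands: grip and lift, then look
pick(.4742,.2717,.030,.26)
x,y=.600,.1355
bot.move_to([x,y,.26],RV)
bot.move_straight([x,y,.203],speed=.1);bot.pause(.3)
c=bot.capture("scene"); u=proj(c,[.6,.135,.14])[0].astype(int); save(c,"s5",(u[0]-40,u[1]-30,u[0]+40,u[1]+30),8); st("over"); print(u)
```

```text
[[0.59941005 0.13317118 0.163     ]] [[0.60274976 0.13084368 0.163     ]]
above t=39.0 [0.4759 0.2711 0.262 ] F [ 0.2  0.2 -0.3] gap 1.006 grip 0.0
down t=41.1 [0.4745 0.2719 0.0306] F [ 0.  -0.2 -0.1] gap 1.003 grip 0.0
grip t=42.1 [0.4742 0.2716 0.03  ] F [-0.1 -0.4  0.3] gap 0.242 grip 30.0
lift t=44.0 [0.4741 0.2716 0.2595] F [ 0.1 -0.2 -0.2] gap 0.245 grip 30.0
over t=45.9 [0.6002 0.1355 0.2034] F [ 0.7 -0.4 -1.1] gap 0.241 grip 30.0
[303 165]
```

View pics/s5.png

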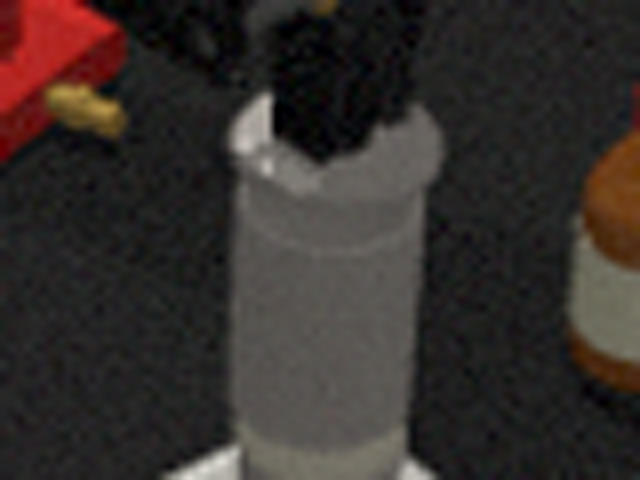

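The lid is level over the mouth. Its plate spans x 229–444 in the crop and the funnel mouth spans 234–424. I'll compare the offset with what coaxial parts would show.

Run:
```python
from h import *
c=bot.capture("scene");th=np.linspace(0,6.283,400)
def ext(x,y,z,r):
    p=(proj(c,np.c_[x+r*np.cos(th),y+r*np.sin(th),0*th+z])-[263,135])*8+3.5
    return "L %.0f R %.0f top %.0f bot %.0f"%(p[:,0].min(),p[:,0].max(),p[:,1].min(),p[:,1].max())
x,y,z=bot.current_tcp_pos()
print("plate top",ext(x,y,z-.018,.033),"plate bot",ext(x,y,z-.024,.033))
for X,Y in((.6,.1355),(.6,.132),(.603,.132)):print(X,Y,"mouth",ext(X,Y,.163,.030),"cupbot",ext(X,Y,.083,.030))
```

```text
plate top L 233 R 445 top 72 bot 193 plate bot L 232 R 444 top 88 bot 209
0.6 0.1355 mouth L 240 R 431 top 135 bot 246 cupbot L 232 R 415 top 333 bot 446
0.6 0.132 mouth L 232 R 423 top 139 bot 250 cupbot L 224 R 407 top 337 bot 451
0.603 0.132 mouth L 238 R 430 top 143 bot 254 cupbot L 230 R 414 top 341 bot 455
```

The mouth is about 2 mm towards -y, so I'll lower the lid at (0.600, 0.1335).

Run:
```python
from h import *
x,y=.600,.1335
lower(x,y,.197,.1845,3.)
z=bot.current_tcp_pos()[2]
if z<.1895:
    bot.move_gripper(1.); st("open")
    bot.move_straight([x,y,.29],speed=.15)
    bot.move_to([.42,-.15,.3],RV); bot.pause(.5); st("away")
for n in("top","scene"):
    c=bot.capture(n)
    u=proj(c,[.6,.135,.12])[0].astype(int); save(c,n+"6",(u[0]-40,u[1]-40,u[0]+40,u[1]+40),5); save(c,n+"6f"); print(n,u)
cv2.imwrite("pics/p6.png",np.hstack([cv2.imread("pics/top6.png"),cv2.imread("pics/scene6.png")]))
```

```text
contact cmd 0.1860 f0 -1.0 t=49.2 [0.6004 0.1335 0.187 ] F [-1.5 -0.2  5.4] gap 0.245 grip 30.0
open t=50.5 [0.6    0.1335 0.186 ] F [-0.8 -0.3  0. ] gap 0.996 grip 0.0
away t=53.1 [ 0.4201 -0.1499  0.3   ] F [-0.1  0.8  1.5] gap 0.995 grip 0.0
top [229 161]
scene [303 171]
```

View pics/p6.png

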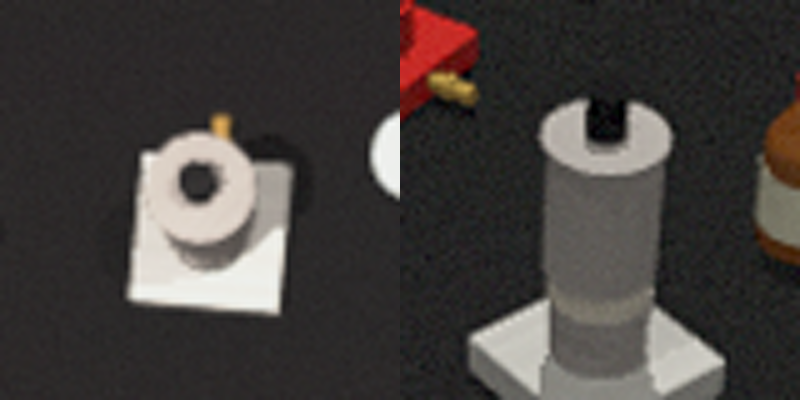

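View pics/scene6f.png

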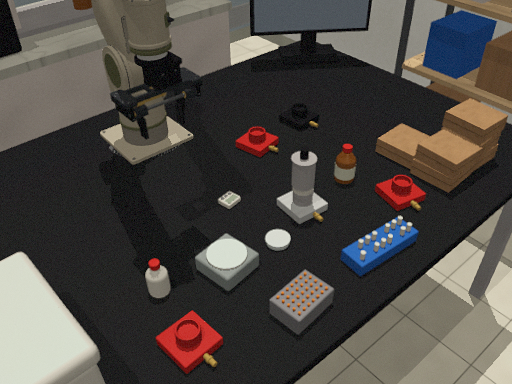

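The crops show the lid level on the funnel, with its plate at (606,137) in the scene crop, and it made contact at the expected height. The full view shows the stack complete at (303,180). The bottles, petri dish and timer haven't moved, and the arm is clear.

```bash
python3 -c "
from h import *
print(bot.sign_off())"
```

```text
the job is handed in; nothing more can be done
None
```

The filter holder is assembled in order (disc, ring, funnel, lid) and handed in at about 53 s; images show each part upright and seated with everything let go and the bystanders unmoved, though the disc met the socket 4 mm early and may have dropped that far on release.

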